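# Push the shelf board home in its stand and swing the keeper over it

## Task

Push the plywood shelf board back along the rails of its stand until its lugs drop into the notches and it lies down flat on the rails. Then push the keeper round as far as it goes, over the board's front edge, to lock it. Push only: the board is not to be lifted, the oil filter standing on it rides along upright and is not touched, and the things lying around stay where they are.

Things in the scene. Friction and masses are not known exactly. Their poses are not given: they have to be found in the camera images.
- stand: Grey steel shelf stand fixed to the bench, 268 mm long (its x), 195 mm wide. Origin on the bench under the board's home place; z up, x is the way the board is pushed home. Two rails along x, from x = -168 to +100 mm, y = 60 to 82 mm either side, tops at z = 80 mm; outside them guide plates rise to z = 98 mm, 2 mm clear of the board. Between the rails it is open down to z = 42 mm.
- home (a point): Point where the origin of board comes to lie when home: in the stand's frame x = 0, y = 0, z = 80 mm (2 to 4 mm play). Each rail has two notches, 22 mm long and 10 mm deep, centred 60 mm before and 60 mm behind it along x. There is no end stop: beyond the notches the rails run on, and the notch walls stop the lugs.
- board: Loose plywood board, 160 x 160 x 15 mm, about 0.5 kg. Origin at the centre of the plywood's underside, axes like the stand's. Four steel lugs under it, 14 mm long (x), 16 wide, 8 high, at x = +-60, y = +-69 mm. Sliding on them its origin is at z = 88 mm, home at 80 (top 95). Starts 50 to 85 mm short of home. If its front hangs on the finger by friction it falls when the finger draws back.
- board_front (a point): Middle of the board's front edge face (facing -x of the stand), half-way up its 15 mm thickness: push here, towards +x of the stand. Sliding takes 3 to 9 N; the first bump of the finger can be felt as more. At home the notch walls stop it firmly.
- keeper (a joint): Turn of the keeper about its upright pivot, rad. 0 = pointing forward and 30 degrees outward of the stand's -x; grows clockwise seen from above; 2.09 = end stop, pointing along the stand's +y over the board's front edge. Starts at 0 to 0.4, stays where left, takes about 1.5 N at the stub. It passes 3.5 mm above the seated board; a board not dropped home blocks it.
- keeper_pivot (a point): Point on the keeper's pivot axis (fixed to the stand at x = -62, y = -97 mm, right of the right guide), at the height of the stub's middle, z = 118.5 mm.
- keeper_stub (a point): Middle of the black upright stub at the keeper's end: 14 mm diameter, from z = 103.5 to 133.5 mm, 40 mm from the pivot axis; it stands on the steel tab 5 mm thick and 14 mm wide (z = 98.5 to 103.5 mm). Push the stub sideways round the pivot.
- filter_mid (a point): Middle (half-way up) of the white oil filter, 69 mm diameter, 92 mm high, loose, standing on the rear half of the board, its near side at least 60 mm behind the board's front edge.
- tin: Grease tin, 68 mm diameter, 69 mm high, loose bystander on the bench; origin at its underside.
- driver: Yellow-handled screwdriver, 187 mm long, 22 mm thick, loose bystander lying on the bench to the left of the stand.
- tape_roll: Roll of black tape, 62 mm diameter, 19 mm high, loose bystander lying on the bench to the left of the stand.
Not all that is in view belongs to the job. Leave any black, purple or yellow look-alike of the part that bears filter_mid alone.

How it is judged:
By the outcome, as a careful person would: the job done as asked, in the order asked, and still so for the second after the job is handed in, with the robot touching nothing.
It also fails if it takes over 45 s, if anything falls off the work surface, if the arm or the gripper's body presses on something with over 40 N, if the wrist force passes 120 N, or if a joint passes its speed limit or range.

## Robot

A 6-joint arm with a two-finger parallel gripper is mounted at the origin on a cart in front of the work surface, level with it; the furniture and walls round the work are solid. World frame = base frame: x ahead of the robot, y to its left, z up, the work surface at z = 0. Lengths are in mm, angles in rad, forces in N, time in s.
With the tool pointing down it reaches from about 275 to 750 mm from the base axis. Payload 10.2 kg.
Tool frame: the origin (TCP) lies midway between the tips of the shut fingers; the grasp point (between the pads) lies 19 mm behind it (ctrl.tcp_to_grasp is the z of the grasp point in the tool frame, in mm); z points along the fingers, y is the direction in which the jaws open and shut (so a half turn about z gives the same grasp; the last joint's range is limited). The gripper opens to 85 mm and grips with 20 to 120 N. Pads are 22 mm wide; open, the fingers measure 114 mm over their backs; the gripper's body (76 mm by 85 mm) begins 54 mm behind the grasp point. The pads swing forward as they close: fully open they stand 13 mm farther back than shut.
Start: joints at [-1.363, 0.313, 1.498, -0, 1.331, -0.223], TCP at [219.227, -477.044, 231.294] pointing down, gripper open.
Joint ranges: [-2.94, 2.94], [-0.97, 2.17], [0.19, 2.56], [-1.23, 4.37], [0.02, 3.11], [-2.88, 2.88]. Speed limits (rad/s): [2.39, 2.39, 3.01, 3.14, 3.14, 3.14].

## Interface

Orientations are given as a unit quaternion [w, x, y, z].
In Python, from rig import sensors, capture, order, ctrl gives the robot as it stands. The module is installed in compiled form; this text tells all that it offers.
- The arm moves only by the tool play_rows, never from a script. Its argument "deltas" is a list of rows, each a list of 7 numbers: the shift along the world's x, y, z in units of 40 mm (1.0 is 40 mm), then the turn, a rotation vector about the world's x, y, z in units of 6 degrees (1.0 is 6 degrees), then the opening, from -1 (shut) to 1 (fully open). A call has 1 to 8 rows; each row shifts and turns the commanded pose from where the row before left it; what a row does not reach is not made up. A row lasts 1/12 s, in which the tool goes at most 41.7 mm and 7.16 degrees, less where a joint would pass 70% of its speed; a pose out of reach is approached as far as the arm can. A call is refused whole if a number of a shift passes 1 or a number of a turn 1, either way. A call with a gripper value outside its range is refused whole. The fingers move at their own pace and stop on an object; "squeeze" is the grip in N (left out, the last holds). Time passes only in rows, so rows that do not move let the fingers close. It gives the time, the measured TCP pose, the force and the opening at its end, in the units of the state.
- sensors.sense(): the state, without advancing time (a new reading comes with each control period).
- capture(name): name is "scene" or "top" or "wrist"; returns a dict with "pixels" (420x560x3 uint8, red, green, blue), "z_map" (420x560 float32, mm along the optical axis (not along the pixel's ray), 0 where there is no reading), "fx", "fy", "cx", "cy" (pixels), "k1" (the pictures are not rectified: a ray, as slopes to the right and down, at radius r is drawn at 1 + k1 r^2 times it, then the intrinsics apply), "eye" and "rotation" of the camera in the world; the wrist camera has in their place "tool_from_camera" (4x4, takes a point from camera to tool coordinates, whose origin is the TCP and whose axes are the flange's). Camera axes: x right, y down, z forward; pixel columns grow to the right and rows downward; lengths in mm; the calibration is good to about 2 mm. A picture is of the moment at which its call begins: read the wrist's pose just before it.
- order.finish_job(): hands the job in, once; it reports no verdict.
The state is a dict: "time_s": time; "joints": joint angles; "dq": joint speeds; "tau": joint torques, N m; "eef_pos": TCP position; "ee_rot": TCP orientation; "force": force on the tool from outside, world axes, zero at the start; "wrist_torque": the same for the moment, N m; "grip_width": opening from 0.0 (shut) to 1.0 (fully open).
Only numpy, scipy, OpenCV 4.12 (cv2) and the standard library are available. Lean on these libraries where they do the work, as an engineer would, in place of code of your own. Each camera call takes 0.05 s, during which the arm holds its last target. There are 200 camera calls.

## Working session

There is one attempt and no reset: what is moved stays moved. The work goes in short steps, Python scripts to look and compute and a tool call to move; the robot and the scene stay as the last step left them, time stands still between calls to the robot, and variables do not carry over. Pictures are saved under pics/ and viewed, about 8 in all and at most 12, crops included, and the job is handed in when it is done.

Besides the shell and the picture viewer there is one more tool, called after "Request:" by a JSON object that holds its "name" and its "arguments". play_rows: Moves the arm, as the interface text tells. Its arguments: {"type":"object","properties":{"deltas":{"type":"array","items":{"type":"array","items":{"type":"number"}}},"squeeze":{"type":"number"}},"required":["deltas"]}

```bash
mkdir -p pics; cat > h.py <<'E'
import numpy as np, cv2
from rig import sensors, capture, order, ctrl
def shot(name,fn):
    c=capture(name); cv2.imwrite('pics/'+fn+'.png',c['pixels'][:,:,::-1]); np.save('pics/'+fn+'.npy',c,allow_pickle=True); return c
def load(fn): return np.load('pics/'+fn+'.npy',allow_pickle=True).item()
def cloud(c):
    v,u=np.mgrid[0:420,0:560].astype(float)
    xd=(u-c['cx'])/c['fx'];yd=(v-c['cy'])/c['fy'];x,y=xd.copy(),yd.copy()
    for _ in range(10):
        s=1+c['k1']*(x*x+y*y);x,y=xd/s,yd/s
    z=c['z_map'];P=np.stack([x*z,y*z,z],-1)
    W=P@np.array(c['rotation']).T+np.array(c['eye']);W[z==0]=np.nan
    return W
E
python3 - <<'E'
from h import *
a=shot('scene','s0');b=shot('top','t0')
print(a['eye'],b['eye'],b['fx'],b['k1'],np.array(b['rotation']).round(2).tolist(),sensors.sense())
im=np.hstack([a['pixels'],b['pixels']])[:,:,::-1]
E
```

```text
[126.74581585 942.11250104 611.94227669] [ 436.76286082  199.06831869 1020.85778941] 410.7899991832102 -0.043039663615539826 [-0.05, 0.71, -0.7, 0.03] {'time_s': 0.1, 'joints': array([-1.36347572e+00,  3.13375111e-01,  1.49833997e+00,  4.38396318e-06,
        1.33098475e+00, -2.23404294e-01]), 'dq': array([-3.56148150e-04,  8.54627824e-04, -2.29535814e-03,  7.51444399e-04,
        9.57625964e-05, -3.48210350e-04]), 'tau': array([ 2.12353792e-03, -4.12897003e+01, -2.60143715e+01, -1.56424935e-04,
        3.04596419e-03,  2.29584765e-05]), 'eef_pos': array([ 219.14486314, -476.83468885,  230.80994805]), 'ee_rot': array([-5.53552262e-04,  9.76898964e-01,  2.13700977e-01,  6.58071022e-06]), 'force': array([ 0.36086623, -0.12887364, -0.3370417 ]), 'wrist_torque': array([-0.03870223,  0.00871091,  0.0081907 ]), 'grip_width': 1.0003298175003077}
```

View pics/s0.png

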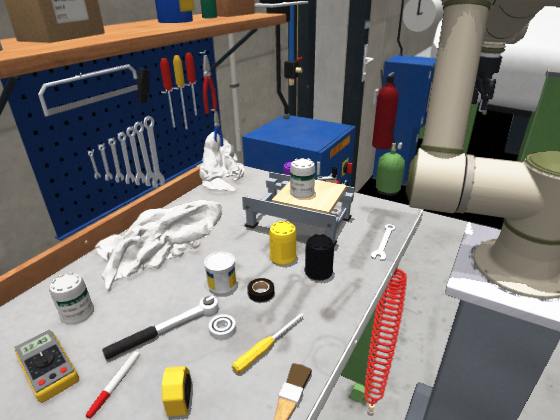

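View pics/t0.png

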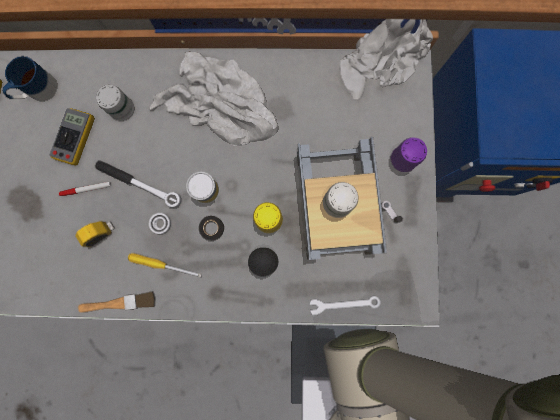

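The white filter standing on the board in the stand is at top px (343,198). The purple (410,152), black (263,262) and yellow (267,216) look-alikes are off the board, as is a second white one at (111,98). The keeper is at (392,212), with its black stub at about (398,219).

```bash
cat >> h.py <<'E'
from scipy.spatial.transform import Rotation as R
def rot(c):
    q=np.array(c['rotation'])
    return q if q.shape==(3,3) else R.from_quat([q[1],q[2],q[3],q[0]]).as_matrix()
_c=cloud
def cloud(c):
    d=dict(c);d['rotation']=rot(c);return _c(d)
E
python3 - <<'E'
from h import *
b=load('t0');W=cloud(b)
def mask(lo,hi,box):
    u0,u1,v0,v1=box;m=np.zeros(W.shape[:2],bool);m[v0:v1,u0:u1]=1
    return m&(W[...,2]>lo)&(W[...,2]<hi)
print('bench',np.nanmedian(W[285:295,200:230,2]))
box=(285,400,125,270)
for n,lo,hi in [('board',98,112),('filter',185,205),('guide',92,100),('low',30,60)]:
    m=mask(lo,hi,box);p=W[m]
    if n=='board': 
        hsv=cv2.cvtColor(b['pixels'],cv2.COLOR_RGB2HSV); m&=(hsv[...,1]>60); p=W[m]
    print(n,len(p),p.mean(0).round(1),cv2.minAreaRect(p[:,:2].astype(np.float32)),np.median(p[:,2]))
for v in range(200,226,3): print(v,[tuple(W[v,u].round(0).astype(int)) for u in range(380,406,3)])
im=cv2.resize(b['pixels'][125:275,285:425],None,fx=4,fy=4,interpolation=cv2.INTER_CUBIC)
cv2.imwrite('pics/t0c.png',im[:,:,::-1])
E
```

```text
bench 0.7881993631397108
board 4084 [539.3  75.8 104. ] ((546.5142822265625, 76.95503997802734), (159.99234008789062, 160.505859375), 6.05275297164917) 103.949127145376
filter 724 [563.2  90.2 192.7] ((563.8442993164062, 90.05274200439453), (60.993736267089844, 61.46923065185547), 63.282657623291016) 193.061899982343
guide 509 [573.4  75.7  97.7] ((579.9017333984375, 77.40199279785156), (268.15301513671875, 180.56578063964844), 6.038536071777344) 98.1369066082492
low 641 [595.5  62.8  42.7] ((581.8497314453125, 48.70232391357422), (259.3998107910156, 241.68716430664062), 1.914820909500122) 42.70500636493057
200 [(np.int64(572), np.int64(-7), np.int64(98)), (np.int64(587), np.int64(-36), np.int64(2)), (np.int64(587), np.int64(-44), np.int64(2)), (np.int64(587), np.int64(-52), np.int64(-2)), (np.int64(587), np.int64(-59), np.int64(0)), (np.int64(587), np.int64(-67), np.int64(1)), (np.int64(587), np.int64(-73), np.int64(4)), (np.int64(587), np.int64(-81), np.int64(2)), (np.int64(588), np.int64(-90), np.int64(-2))]
203 [(np.int64(565), np.int64(-6), np.int64(103)), (np.int64(565), np.int
[... 2560 characters left out ...]
int64(-1)), (np.int64(534), np.int64(-51), np.int64(1)), (np.int64(535), np.int64(-59), np.int64(-3)), (np.int64(523), np.int64(-36), np.int64(116)), (np.int64(522), np.int64(-38), np.int64(131)), (np.int64(535), np.int64(-81), np.int64(-1)), (np.int64(535), np.int64(-88), np.int64(1))]
224 [(np.int64(518), np.int64(-6), np.int64(103)), (np.int64(518), np.int64(-13), np.int64(100)), (np.int64(527), np.int64(-43), np.int64(2)), (np.int64(527), np.int64(-51), np.int64(0)), (np.int64(527), np.int64(-58), np.int64(2)), (np.int64(527), np.int64(-65), np.int64(3)), (np.int64(527), np.int64(-72), np.int64(6)), (np.int64(527), np.int64(-80), np.int64(1)), (np.int64(527), np.int64(-87), np.int64(3))]
```

View pics/t0c.png

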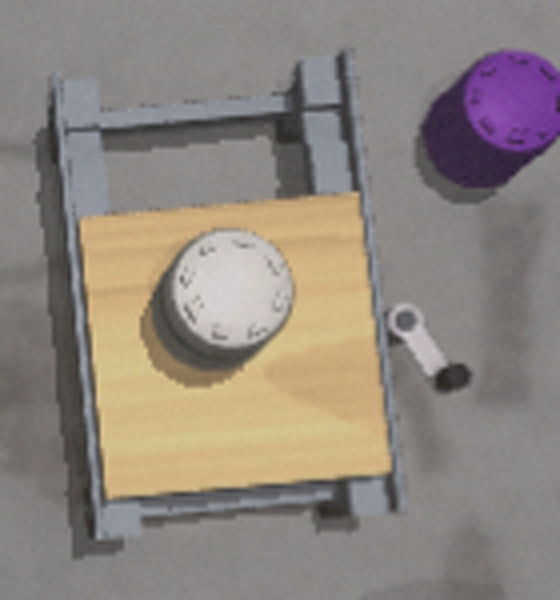

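Request:
{"name": "play_rows", "arguments": {"deltas": [[0.33,0.85,0,0,0,-0.194,-1],[0.33,0.85,0,0,0,-0.194,-1],[0.33,0.85,0,0,0,-0.194,-1],[0.33,0.85,0,0,0,-0.194,-1],[0.33,0.85,0,0,0,-0.194,-1],[0.33,0.85,0,0,0,-0.194,-1],[0.33,0.85,0,0,0,-0.194,-1],[0.33,0.85,0,0,0,-0.194,-1]], "squeeze": 60}}

```text
time_s: 0.77
eef_pos: [324.9, -203.3, 231.2]
ee_rot: [-0.0, 0.991, 0.133, -0.0]
force: [0.9, -0.6, -0.1]
grip_width: 0.002
```

Request:
{"name": "play_rows", "arguments": {"deltas": [[0.33,0.85,0,0,0,-0.194,-1],[0.33,0.85,0,0,0,-0.194,-1],[0.33,0.85,0,0,0,-0.194,-1],[0.33,0.85,0,0,0,-0.194,-1],[0.33,0.85,0,0,0,-0.194,-1],[0.33,0.85,0,0,0,-0.194,-1],[0.33,0.85,0,0,0,-0.194,-1],[0.33,0.85,0,0,0,-0.194,-1]]}}

```text
time_s: 1.43
eef_pos: [430.6, 69.0, 231.2]
ee_rot: [0.0, 0.999, 0.052, -0.0]
force: [0.3, -1.4, 0.6]
grip_width: 0.001
```

Request:
{"name": "play_rows", "arguments": {"deltas": [[0,0,0,0,0,0,-1],[0,0,0,0,0,0,-1]]}}

```text
time_s: 1.6
eef_pos: [430.3, 68.2, 230.8]
ee_rot: [-0.0, 0.999, 0.055, -0.001]
force: [-0.5, -0.3, 0.5]
grip_width: -0.0
```

```bash
python3 - <<'E'
from h import *
s=sensors.sense();c=shot('wrist','w0')
print(s['eef_pos'],s['ee_rot'],s['joints'],c['tool_from_camera'])
E
```

```text
[430.29890871  68.20672883 230.8434172 ] [-2.91978242e-05  9.98504186e-01  5.46726725e-02 -5.36943207e-04] [-1.12944894e-01  1.15174821e-01  1.74592273e+00 -1.26882757e-04
  1.28156368e+00  1.34848778e+00] [[-2.73876927e-04 -9.48833349e-01 -3.15777138e-01  8.19363273e+01]
 [ 9.99999962e-01 -2.69694864e-04 -5.69434371e-05 -6.88827274e-01]
 [-3.11336402e-05 -3.15777142e-01  9.48833387e-01 -1.43342254e+02]
 [ 0.00000000e+00  0.00000000e+00  0.00000000e+00  1.00000000e+00]]
```

View pics/w0.png

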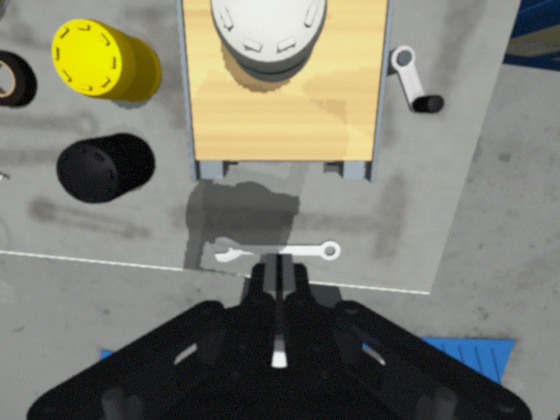

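Request:
{"name": "play_rows", "arguments": {"deltas": [[-0.07,-0.08,0,0,0,1,-1],[0,0,0,0,0,1,-1],[0,0,0,0,0,1,-1],[0,0,0,0,0,1,-1],[0,0,0,0,0,1,-1],[0,0,0,0,0,1,-1],[0,0,0,0,0,1,-1],[0,0,0,0,0,1,-1]]}}

```text
time_s: 2.32
eef_pos: [427.3, 62.3, 231.3]
ee_rot: [0.0, 0.89, 0.456, -0.0]
force: [0.4, -0.0, 0.4]
grip_width: -0.001
```

Request:
{"name": "play_rows", "arguments": {"deltas": [[0,0,-0.3,0,0,1,-1],[0,0,-0.3,0,0,1,-1],[0,0,-0.5,0,0,1,-1],[0,0,-0.5,0,0,1,-1],[0,0,-0.5,0,0,1,-1],[0,0,-0.5,0,0,1,-1],[0,0,-0.5,0,0,0.97,-1],[0,0,-0.5,0,0,0,-1]]}}

```text
time_s: 2.98
eef_pos: [427.3, 62.3, 86.5]
ee_rot: [0.0, 0.669, 0.744, -0.0]
force: [-0.6, 0.3, 0.4]
grip_width: -0.001
```

Request:
{"name": "play_rows", "arguments": {"deltas": [[0,0,0,0,0,0,-1],[0,0,0,0,0,0,-1]]}}

```text
time_s: 3.15
eef_pos: [427.3, 62.7, 87.3]
ee_rot: [-0.001, 0.671, 0.742, -0.0]
force: [0.8, -0.3, 0.5]
grip_width: -0.002
```

Request:
{"name": "play_rows", "arguments": {"deltas": [[0.12,0.06,-0.07,0,0,0,-1],[0.12,0.013,0,0,0,0,-1],[0.12,0.013,0,0,0,0,-1],[0.12,0.013,0,0,0,0,-1],[0.05,0.005,0,0,0,0,-1],[0.05,0.005,0,0,0,0,-1],[0.05,0.005,0,0,0,0,-1]]}}

```text
time_s: 3.73
eef_pos: [453.0, 68.4, 84.5]
ee_rot: [-0.0, 0.67, 0.742, -0.0]
force: [-0.2, 0.4, -0.4]
grip_width: -0.004
```

Request:
{"name": "play_rows", "arguments": {"deltas": [[0.06,0.006,0,0,0,0,-1],[0.06,0.006,0,0,0,0,-1],[0.06,0.006,0,0,0,0,-1],[0.06,0.006,0,0,0,0,-1]]}}

```text
time_s: 4.07
eef_pos: [461.3, 69.4, 84.4]
ee_rot: [-0.001, 0.67, 0.743, -0.001]
force: [-7.3, 0.4, 5.8]
grip_width: -0.004
```

Request:
{"name": "play_rows", "arguments": {"deltas": [[0.06,0.006,0,0,0,0,-1],[0.06,0.006,0,0,0,0,-1],[0.06,0.006,0,0,0,0,-1],[0.06,0.006,0,0,0,0,-1]]}}

```text
time_s: 4.4
eef_pos: [470.9, 70.4, 84.4]
ee_rot: [-0.001, 0.67, 0.743, -0.001]
force: [-7.8, -1.4, 5.4]
grip_width: 0.002
```

Request:
{"name": "play_rows", "arguments": {"deltas": [[0.08,0.008,0,0,0,0,-1],[0.08,0.008,0,0,0,0,-1],[0.08,0.008,0,0,0,0,-1],[0.08,0.008,0,0,0,0,-1],[0.08,0.008,0,0,0,0,-1],[0.08,0.008,0,0,0,0,-1],[0.08,0.008,0,0,0,0,-1],[0.08,0.008,0,0,0,0,-1]]}}

```text
time_s: 5.07
eef_pos: [496.6, 72.9, 84.4]
ee_rot: [-0.001, 0.67, 0.743, -0.001]
force: [-7.0, -1.3, 5.2]
grip_width: 0.001
```

Request:
{"name": "play_rows", "arguments": {"deltas": [[0.05,0.005,0,0,0,0,-1],[0.05,0.005,0,0,0,0,-1],[0.05,0.005,0,0,0,0,-1],[0.05,0.005,0,0,0,0,-1],[0.05,0.005,0,0,0,0,-1],[0.05,0.005,0,0,0,0,-1]]}}

```text
time_s: 5.57
eef_pos: [508.6, 74.1, 84.4]
ee_rot: [-0.001, 0.67, 0.743, -0.001]
force: [-7.7, -0.7, 5.0]
grip_width: -0.005
```

```bash
cat > meas.py <<'E'
import sys
from h import *
fn=sys.argv[1]
b=shot('top',fn);W=cloud(b);hsv=cv2.cvtColor(b['pixels'],cv2.COLOR_RGB2HSV)
m=(hsv[...,1]>60)&(hsv[...,0]<30)&(W[...,2]>85)&(W[...,2]<112);m[:,:285]=0;m[:,400:]=0;m[:125]=0;m[275:]=0
p=W[m];r=cv2.minAreaRect(p[:,:2].astype(np.float32))
A=np.c_[p,np.ones(len(p))][:,[0,1,3]];c=np.linalg.lstsq(A,p[:,2],rcond=None)[0]
print('board',r,'z',np.median(p[:,2]),'slope x,y mm/100',c[:2]*100)
m=(W[...,2]>170)&(W[...,2]<200);m[:,:300]=0;m[:,390:]=0;m[:130]=0;m[270:]=0
p=W[m];print('filter',len(p),[((p[:,i].min()+p[:,i].max())/2).round(1) for i in (0,1)],np.median(p[:,2]))
print(sensors.sense()['force'],sensors.sense()['eef_pos'])
E
python3 meas.py t1
```

```text
board ((600.9937133789062, 82.18155670166016), (160.47891235351562, 160.10801696777344), 5.675907611846924) z 104.05219539633333 slope x,y mm/100 [0.17038126 0.05525758]
filter 794 [np.float64(561.0), np.float64(94.3)] 192.79154390740882
[-5.66060935  0.6422906   1.95215814] [508.94939738  74.11309257  84.37590625]
```

Request:
{"name": "play_rows", "arguments": {"deltas": [[0.04,0.004,0,0,0,0,-1],[0.04,0.004,0,0,0,0,-1],[0.04,0.004,0,0,0,0,-1],[0.04,0.004,0,0,0,0,-1],[0.04,0.004,0,0,0,0,-1]]}}

```text
time_s: 6.03
eef_pos: [517.0, 74.9, 84.2]
ee_rot: [-0.001, 0.67, 0.742, -0.001]
force: [-0.0, 0.3, -0.6]
grip_width: 0.002
```

Request:
{"name": "play_rows", "arguments": {"deltas": [[0.03,0.003,0,0,0,0,-1],[0.03,0.003,0,0,0,0,-1],[0.03,0.003,0,0,0,0,-1]]}}

```text
time_s: 6.28
eef_pos: [520.7, 75.2, 84.2]
ee_rot: [-0.001, 0.67, 0.742, -0.001]
force: [-4.9, -0.5, 0.9]
grip_width: 0.002
```

```bash
python3 meas.py t2
```

```text
board ((612.5457153320312, 82.53726196289062), (159.85186767578125, 162.24740600585938), 5.851044654846191) z 96.19068901842377 slope x,y mm/100 [ 0.06670172 -0.07069556]
filter 720 [np.float64(572.7), np.float64(96.8)] 185.05257657662884
[-4.35867612 -0.69015914 -0.77096161] [521.03892907  75.18789187  84.26858786]
```

Request:
{"name": "play_rows", "arguments": {"deltas": [[-0.1,-0.01,0,0,0,0,-1],[-0.3,-0.03,0,0,0,0,-1],[-0.5,-0.05,0,0,0,0,-1],[0,0,0.6,0,0,0,-1],[0,0,0.7,0,0,0,-1],[0,0,0.7,0,0,0,-1],[0,-0.3,0,0,0,1,-1],[0,-0.6,0,0,0,1,-1]]}}

```text
time_s: 7.0
eef_pos: [486.3, 36.4, 166.5]
ee_rot: [0.002, 0.586, 0.811, 0.002]
force: [0.5, 0.4, -0.6]
grip_width: -0.001
```

Request:
{"name": "play_rows", "arguments": {"deltas": [[0,-0.6,0,0,0,1,-1],[0,-0.6,0,0,0,1,-1],[0,-0.6,0,0,0,1,-1],[0,-0.6,0,0,0,1,-1],[0,-0.4,0,0,0,1,-1],[0,0,0,0,0,1,-1],[0,0,0,0,0,0.33,-1]]}}

```text
time_s: 7.58
eef_pos: [485.6, -77.6, 164.8]
ee_rot: [0.001, 0.292, 0.956, -0.0]
force: [-0.3, -0.3, -0.7]
grip_width: 0.002
```

```bash
python3 meas.py t3; python3 - <<'E'
from h import *
b=load('t3');W=cloud(b)
s=sensors.sense();print(s['ee_rot'],s['joints'])
m=(W[...,2]>131)&(W[...,2]<142)&(abs(W[...,0]-526)<22)&(W[...,1]<-20)&(W[...,1]>-65);print(m.sum(),W[m].mean(0),W[m].min(0),W[m].max(0))
im=cv2.resize(b['pixels'][125:275,285:425],None,fx=4,fy=4,interpolation=cv2.INTER_CUBIC)
cv2.imwrite('pics/t3c.png',im[:,:,::-1])
E
```

```text
board ((613.2097778320312, 83.32434844970703), (161.20156860351562, 160.3933868408203), 5.668145656585693) z 96.1421127783164 slope x,y mm/100 [ 0.12406343 -0.08122981]
filter 752 [np.float64(628.6), np.float64(96.5)] 184.90621460225327
[ 0.39375422 -0.38480709 -0.66388817] [485.56547916 -77.16242632 164.77757756]
[ 9.98531770e-04  2.91967205e-01  9.56427808e-01 -4.97224935e-05] [-3.96458422e-01  3.04163188e-01  1.69321881e+00  1.10796325e-04
  1.14221366e+00 -1.37473435e+00]
26 [527.29927689 -39.81588926 133.99797178] [521.75401996 -44.39180765 131.6540955 ] [532.89300649 -35.05686595 135.609288  ]
```

View pics/t3c.png

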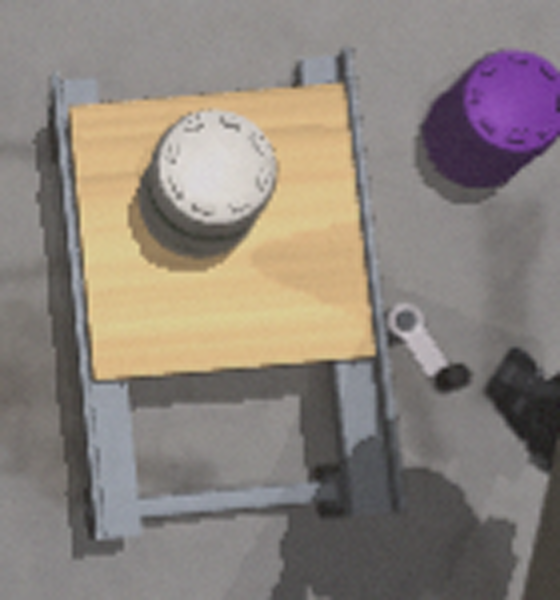

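Request:
{"name": "play_rows", "arguments": {"deltas": [[0.27,0.1,-0.2,0,0,0,-1],[0.27,0.09,-0.35,0,0,0,-1],[0,0,-0.4,0,0,0,-1],[0,0,-0.42,0,0,0,-1],[0,0,0,0,0,0,-1],[0,0,0,0,0,0,-1]]}}

```text
time_s: 8.13
eef_pos: [506.8, -68.8, 109.8]
ee_rot: [-0.0, 0.294, 0.956, 0.0]
force: [0.3, -0.9, 0.3]
grip_width: 0.001
```

Request:
{"name": "play_rows", "arguments": {"deltas": [[0.07,0.1,0,0,0,0,-1],[0.07,0.1,0,0,0,0,-1],[0.07,0.1,0,0,0,0,-1],[-0.063,0.124,0,0,0,0,-1],[-0.045,0.132,0,0,0,0,-1]]}}

```text
time_s: 8.55
eef_pos: [510.1, -47.2, 110.5]
ee_rot: [-0.001, 0.293, 0.956, -0.001]
force: [-11.6, -6.7, 7.6]
grip_width: 0.001
```

Request:
{"name": "play_rows", "arguments": {"deltas": [[-0.027,0.137,0,0,0,0,-1],[-0.007,0.139,0,0,0,0,-1],[0.012,0.139,0,0,0,0,-1],[0.031,0.136,0,0,0,0,-1],[0.05,0.13,0,0,0,0,-1]]}}

```text
time_s: 8.97
eef_pos: [513.3, -18.8, 110.0]
ee_rot: [-0.0, 0.293, 0.956, -0.0]
force: [-2.7, -0.5, -0.2]
grip_width: 0.001
```

Request:
{"name": "play_rows", "arguments": {"deltas": [[0.068,0.122,0,0,0,0,-1],[0.084,0.112,0,0,0,0,-1],[0.099,0.099,0,0,0,0,-1],[0.112,0.084,0,0,0,0,-1]]}}

```text
time_s: 9.3
eef_pos: [528.4, -2.2, 109.8]
ee_rot: [0.0, 0.293, 0.956, 0.0]
force: [-1.9, -0.2, 0.1]
grip_width: 0.004
```

Request:
{"name": "play_rows", "arguments": {"deltas": [[0.122,0.068,0,0,0,0,-1],[0.13,0.05,0,0,0,0,-1],[0.11,0.026,0,0,0,0,-1]]}}

```text
time_s: 9.55
eef_pos: [542.9, 3.3, 109.6]
ee_rot: [0.0, 0.293, 0.956, 0.0]
force: [-2.2, -0.3, 0.4]
grip_width: -0.0
```

```bash
python3 meas.py t4
```

```text
board ((612.7615966796875, 83.3723373413086), (160.14964294433594, 160.216064453125), 5.707752227783203) z 96.07060393649107 slope x,y mm/100 [0.091876   0.04193859]
filter 785 [np.float64(605.4), np.float64(83.9)] 184.92266201270752
[-2.08243166  0.06795819  0.26113862] [543.49876019   3.24140244 109.71423186]
```

Nearly there; I'll push straight along the stand's +x in small steps until the stop.

Request:
{"name": "play_rows", "arguments": {"deltas": [[0.05,0.006,0,0,0,0,-1],[0.05,0.006,0,0,0,0,-1]]}}

```text
time_s: 9.77
eef_pos: [546.3, 3.4, 109.6]
ee_rot: [-0.0, 0.294, 0.956, -0.0]
force: [-7.3, -2.7, 0.4]
grip_width: 0.002
```

Request:
{"name": "play_rows", "arguments": {"deltas": [[0.04,0.004,0,0,0,0,-1],[0.04,0.004,0,0,0,0,-1]]}}

```text
time_s: 9.93
eef_pos: [547.5, 3.1, 109.3]
ee_rot: [-0.003, 0.293, 0.956, -0.002]
force: [-17.4, -7.3, 6.0]
grip_width: -0.003
```

Request:
{"name": "play_rows", "arguments": {"deltas": [[-0.1,-0.02,0,0,0,0,-1],[-0.3,-0.1,0,0,0,0,-1],[-0.5,-0.2,0,0,0,0,-1],[-0.5,-0.4,0.3,0,0,0,-1],[-0.5,-0.6,0.5,0,0,0,-1],[-0.2,-0.7,0.5,0,0,0,-1],[0,-0.7,0.5,0,0,0,-1],[0,0,0,0,0,0,-1]]}}

```text
time_s: 10.6
eef_pos: [466.9, -109.3, 185.6]
ee_rot: [0.004, 0.295, 0.955, -0.001]
force: [0.6, -0.6, 0.3]
grip_width: -0.003
```

```bash
python3 meas.py t5; python3 - <<'E'
from h import *
b=load('t5');W=cloud(b)
m=(W[...,2]>128)&(W[...,2]<142)&(abs(W[...,0]-558)<22)&(abs(W[...,1]-21)<22);q=W[m].mean(0);print(m.sum(),q)
d=q[:2]-[561.9,-18.7];print(np.hypot(*d),np.degrees(np.arctan2(d[1],d[0]))-6)
im=cv2.resize(b['pixels'][125:275,285:425],None,fx=4,fy=4,interpolation=cv2.INTER_CUBIC)
cv2.imwrite('pics/t5c.png',im[:,:,::-1])
a=load('t0')['pixels'].astype(int);print(np.abs(a-b['pixels'])[:,:285].max(),sensors.sense()['time_s'])
E
```

```text
board ((612.7630615234375, 83.2000732421875), (160.29493713378906, 160.80853271484375), 5.819687843322754) z 96.1149496521092 slope x,y mm/100 [0.11148464 0.01929395]
filter 755 [np.float64(627.9), np.float64(96.8)] 184.93583869233885
[ 0.02149431  0.38291445 -0.29781684] [ 466.30826887 -107.16953749  183.61445994]
33 [556.27922452  20.76648552 133.91637074]
39.86472872084567 92.10549644534271
91 10.65
```

View pics/t5c.png

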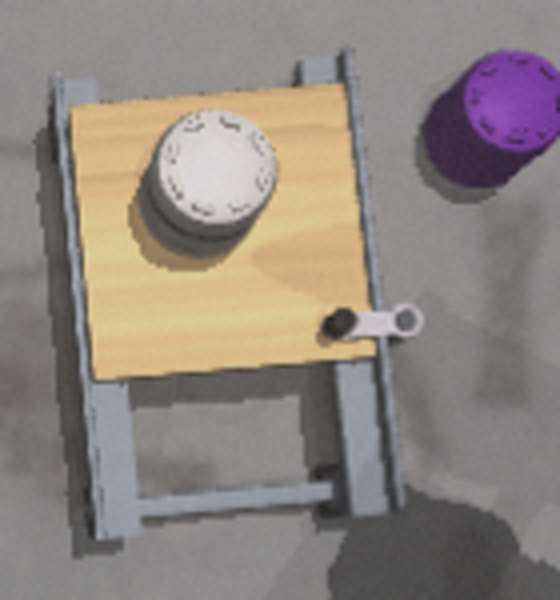

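View pics/t5.png

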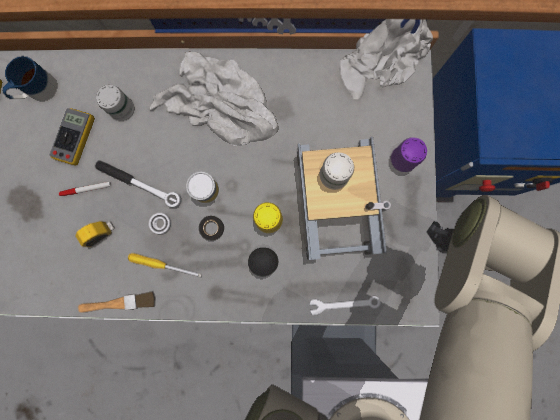

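```bash
python3 -c "
from h import *
print(order.finish_job())"
```

```text
the job is handed in; nothing more can be done
None
```

The job is done and handed in at about 10.7 s on the robot's clock, well under the 45 s limit.

**Board:** I pushed its front edge about 67 mm with the shut fingers, using about 8 N. It dropped into the notches and lies flat. Its top fell from 104 to 96 mm (95 expected, and the bench itself reads about 1 mm high), with a tilt of about 0.1 mm per 100 mm. The measured position is within about 1–2 mm of home.

**Filter:** It was not touched and still stands upright; its top went from 193 to 185 mm as the board dropped.

**Keeper:** I then pushed the stub round until it stopped against the end stop, where the force rose to about 19 N. The last picture shows the keeper over the board's front edge.

**Other objects:** The arm is clear and reads almost no force. The first and last overhead pictures show the bystanders and look-alikes where they were.

**Where checks disagreed or fell short:**
- The camera puts the keeper at 92° from the stand's +x, where 90° is the end stop. That is within the roughly 2 mm camera calibration, so I relied on the rise in force to confirm the stop.
- A raw comparison of the first and last pictures, in the area left of the stand, differed by up to 91 levels at some pixel. I did not trace the cause, so the bystander check is by eye.

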